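Brighten the bench lamp with its touch bar

ROBOT

A 7-joint arm with a two-finger parallel gripper is mounted at the origin on the work surface. World frame = base frame: x ahead of the robot, y to its left, z up, the work surface at z = 0. Lengths are in m, angles in rad, forces in N, time in s.
With the tool pointing down it reaches from about 0.425 to 0.95 m from the base axis. Payload 4.7 kg.
Tool frame: the origin (TCP) lies on the centre line of the jaws, within the pads' length; the fingertips stand robot.nose_length ahead of it and the grasp point (between the pads) lies 8 mm behind it (robot.nose_length is the distance from the TCP to the fingertips, in m); z points along the fingers, y is the line along which they close (so a half turn about z gives the same grasp; the last joint's range is limited). The gripper opens to 85 mm and grips with 20 to 120 N. Pads are 22 mm wide; open, the fingers measure 114 mm over their backs; the gripper's body (76 mm by 85 mm) begins 54 mm behind the grasp point. The pads swing forward as they close: fully open they stand 13 mm farther back than shut.
Start: joints at [1.146, 0.469, -0.049, 1.532, 0.024, 1.141, -0.082], TCP at [0.26, -0.623, 0.242] pointing down, gripper open.
Joint ranges: [-2.59, 2.59], [-0.33, 1.99], [-1.39, 1.29], [0.1, 2.45], [-1.04, 4.18], [0.21, 1.99], [-2.66, 2.66]. Speed limits (rad/s): [2.57, 2.57, 3.14, 3.14, 3.14, 3.14, 3.14].

INTERFACE

Orientations are given as [roll, pitch, yaw] about the fixed x, y, z axes, in that order (R = Rz(yaw) Ry(pitch) Rx(roll)).
In Python, from plant import robot gives the robot as it stands. Calls block until the motion is done:
- robot.goto(position, orientation): joint-space move of the TCP to a pose.
- robot.move_straight(position, vel=0.15, attitude=None, contact_N=None): straight line of the TCP; attitude=None keeps the orientation; vel is the mean speed in m/s. With contact_N (N) it stops when the force on the tool has changed by that much, and returns True; else False.
- robot.move_joints(angles): joint-space move.
- robot.grip(opening, strength=None): opening from 0.0 (shut) to 1.0 (fully open); strength is the grip in N (None keeps the last); returns when the fingers have stopped.
- robot.sleep(seconds).
- robot.inverse_kinematics(position, orientation): joint angles nearest the present ones, or None.
- robot.sense(): the state.
- robot.grab_frame(name): name is "scene" or "top"; returns a dict with "image" (420x560x3 uint8, red, green, blue), "range_z" (420x560 float32, m along the optical axis (not along the pixel's ray), 0 where there is no reading), "fx", "fy", "cx", "cy" (pixels), "dist_coeffs" ([k1, k2, p1, p2, k3] as OpenCV has them; the pictures are not rectified), "R" (3x3) and "t" (3): a world point X has camera coordinates R X + t. Camera axes: x right, y down, z forward; pixel columns grow to the right and rows downward; lengths in m; the calibration is good to about 2 mm. A picture is of the moment at which its call begins.
A pose or a line that the arm cannot do raises robot.IKError and nothing moves.
- robot.close_job(): hands the job in; it is judged then, once.
The state is a dict: "t": time; "joint_pos": joint angles; "joint_velocities": joint speeds; "effort": joint torques, N m; "tcp_pos": TCP position; "tcp_rot": TCP orientation; "wrist_force": force on the tool from outside, world axes, zero at the start; "torque": the same for the moment, N m; "opening": opening from 0.0 (shut) to 1.0 (fully open); "gripper_force": force on a finger pad.
Only numpy, scipy, OpenCV 4.12 (cv2) and the standard library are available. Lean on these libraries where they do the work, as an engineer would, in place of code of your own. Each camera call takes 0.05 s, during which the arm holds its last target. There are 200 camera calls.

TASK

Turn the bench lamp up to full on its control box: put your fingertips lightly on the floating metal bar at the end by the small dot, and stroke along it to the end by the large dot in one unbroken touch, pressing the bar down a little all the way but never to its stop. Finish with the fingertips still resting on the bar at the large-dot end (the program ends while holding the bar lightly down there). Leave the things lying round the box where they are.

Things in the scene. Friction and masses are not known exactly. Their poses are not given: they have to be found in the camera images.
- control: lamp control box fixed on the red mat, any yaw: grey, 240 (x) x 100 (y) x 36 mm high; origin at its underside's centre, on the mat, 3 mm above the table. A metal bar 170 (x) x 26 mm lies along the middle of its top; bar top 48 mm above origin, 12 above the box. Flat white print: small dot (6 mm) at x = -105, large dot (22 mm) at x = +105, and dashes at y = +34 growing towards the large dot
- touch_bar (a joint): how far the metal bar is pressed down, m: 0 untouched, 0.008 at its stop. It sinks straight down as a whole wherever pressed, on springs: starts to move at about 1.2 N, then 0.8 N per mm (7.6 N at the stop), and comes up when let go. 2 to 4 mm is a good light press. Two shut fingers side by side fit on it and may overhang its sides
- small_end (a point): the point on the untouched bar's top, on its centre line, 15 mm in from the end by the small dot: where the stroke starts. Axes as the control box's; fixed to the box, it does not sink with the bar
- large_end (a point): the point on the untouched bar's top, on its centre line, 15 mm in from the end by the large dot: where the stroke ends. Axes as the control box's, 140 mm along +x from small_end; fixed to the box
- holder: bystander, loose: a helping-hands stand with a black base (75 x 55 mm), a cross rod, a small circuit board and a round lens, 125 mm high, about 170 mm long in its x; origin at the centre of its underside. It stands about 160 mm to the dashes' side of the bar
- spool: bystander, loose: a grey spool, 56 mm across, 40 mm high, standing upright off the box's corner by the large dot and the dashes; origin at the centre of its underside
- stand: bystander, loose: a white plastic block 42 x 66 mm, 51 mm high, beside the box on the side without dashes; origin at the centre of its underside
- driver: bystander, loose: a screwdriver 160 mm long lying on the mat, beside the box on the side without dashes; origin under its middle, x along it

How it is judged:
On the way, in this order (a step that is already met when the one before it is completed fails the run):
1. The fingertips rest on the touch bar at its small-dot end (value of joint touch_bar above 0.0005 m and y of the grasp point in the frame of control between -0.022 and 0.022 m and contact force between the fingers and control above 0.2 N and x of the grasp point in the frame of control between -0.095 and -0.048 m), for 0.04 s.
2. The fingertips, still pressing the bar, pass its first quarter (value of joint touch_bar above 0.0005 m and y of the grasp point in the frame of control between -0.022 and 0.022 m and contact force between the fingers and control above 0.2 N and x of the grasp point in the frame of control between -0.045 and -0.025 m), for 0.04 s.
3. The fingertips, still pressing the bar, pass its middle (value of joint touch_bar above 0.0005 m and y of the grasp point in the frame of control between -0.022 and 0.022 m and contact force between the fingers and control above 0.2 N and x of the grasp point in the frame of control between -0.01 and 0.01 m), for 0.04 s.
4. The fingertips, still pressing the bar, pass its last quarter (value of joint touch_bar above 0.0005 m and y of the grasp point in the frame of control between -0.022 and 0.022 m and contact force between the fingers and control above 0.2 N and x of the grasp point in the frame of control between 0.025 and 0.045 m), for 0.04 s.
5. The fingertips, still pressing the bar, reach its large-dot end (value of joint touch_bar above 0.0005 m and y of the grasp point in the frame of control between -0.022 and 0.022 m and contact force between the fingers and control above 0.2 N and x of the grasp point in the frame of control between 0.048 and 0.095 m), for 0.04 s.
At the end, for the whole second after the job is handed in: The fingertips rest on the bar within about 2 cm of large_end along it, pressing it down by more than 0.5 mm and less than 7 mm, and no bystander has moved by 20 mm or more (all of step 5 and value of joint touch_bar below 0.007 m and distance of each of holder, spool, stand, driver from where it was at the start of the episode below 0.02 m); the arm keeps its last pose, push and grip.
It fails at once if the bar was pressed to its stop (over 7 mm) (value of joint touch_bar above 0.007 m).
It fails at once if the control was pressed hard (over 15 N) (contact force between the fingers and control above 15 N).
It fails at once if the touch was broken: the fingertips were just above the bar's middle part (between its ends) without pressing it (x of the grasp point in the frame of control between -0.045 and 0.045 m and y of the grasp point in the frame of control between -0.022 and 0.022 m and z of the grasp point in the frame of control below 0.082 m and value of joint touch_bar below 0.0003 m).
It fails at once if a thing lying round the box was moved by over 20 mm, lifted or tipped (distance of any of holder, spool, stand, driver from where it was at the start of the episode above 0.02 m or angle between any of holder, spool, stand's own z axis and vertical above 0.3 rad).
It also fails if it takes over 35 s, if anything falls off the work surface, if the arm or the gripper's body presses on something with over 40 N, if the wrist force passes 120 N, or if a joint passes its speed limit or range.

## Working session

There is one attempt and no reset: what is moved stays moved. The work goes in short steps, each a Python script; the robot and the scene stay as the last script left them, time stands still between calls to the robot, and variables do not carry over. Pictures are saved under pics/ and viewed, at most 10 in all, crops included, and the job is handed in when it is done.

```bash
mkdir -p pics; ls
python3 - <<'E'
from plant import robot
import cv2,numpy as np
for n in("scene","top"):
    f=robot.grab_frame(n); np.savez(f"pics/{n}.npz",**f); cv2.imwrite(f"pics/{n}0.png",f["image"][:,:,::-1])
    print(n,f["fx"],f["dist_coeffs"],-f["R"].T@f["t"])
s=robot.sense();print(s["t"],s["tcp_rot"],s["wrist_force"],robot.nose_length)
E
```

```text
pics
scene 392.45158760332566 [-0.01845867  0.          0.          0.          0.        ] [0.98656619 0.37115548 0.60301176]
top 468.114840673835 [0.03446497 0.         0.         0.         0.        ] [0.43743457 0.06641182 0.98211099]
0.1 [-3.13985576e+00  3.18246759e-05  3.95797057e-01] [-0.43669475 -0.79822957  0.31190456] 0.011
```

View pics/top0.png

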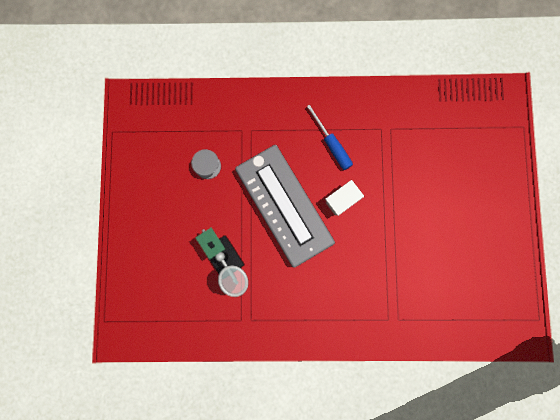

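View pics/scene0.png

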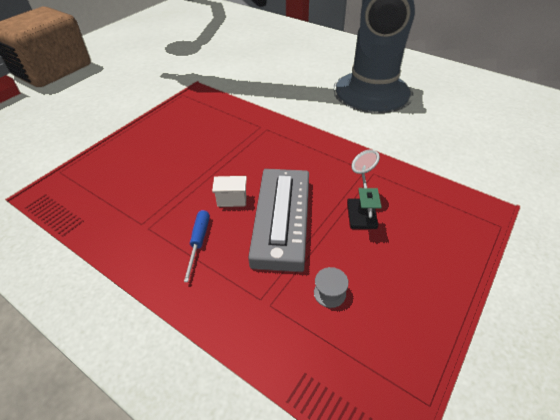

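Top view: the large dot is at about (258,161) and the small dot at (311,249). The bright bar runs from (264,170) to (306,242), with the dashes on its left. The holder is at about (225,255), the spool at (205,164), the stand at (345,198) and the driver at (330,137). The scene view agrees: large dot (277,253), small dot (286,173).

```bash
cat > vis.py <<'E'
import cv2,numpy as np
def load(n): return dict(np.load(f"pics/{n}.npz"))
def ray(f,px,z):
    K=np.array([[f["fx"],0,f["cx"]],[0,f["fy"],f["cy"]],[0,0,1.]])
    u=cv2.undistortPoints(np.float64(px).reshape(-1,1,2),K,f["dist_coeffs"])[:,0]
    d=np.c_[u,np.ones(len(u))]@f["R"]; c=-f["R"].T@f["t"]
    return c+d*((z-c[2])/d[:,2])[:,None]
E
python3 - <<'E'
from vis import *
from plant import robot
for n,roi in(("top",(235,145,335,268)),("scene",(250,165,312,272))):
    f=load(n); im=f["image"]; x0,y0,x1,y1=roi
    m=np.zeros(im.shape[:2],np.uint8); m[y0:y1,x0:x1]=(im[y0:y1,x0:x1].min(2)>170)
    k,lab,st,ce=cv2.connectedComponentsWithStats(m)
    print(n)
    for i in range(1,k):
        if st[i,4]<3: continue
        big=st[i,4]>350
        w=ray(f,ce[i],.051 if big else .039)[0]
        u,v=ce[i].round().astype(int)
        print(st[i,4],ce[i].round(1),w.round(4),"range",f["range_z"][v,u])
        if big:
            b=cv2.boxPoints(cv2.minAreaRect(np.argwhere(lab==i)[:,::-1].astype(np.float32)))
            B=ray(f,b,.051);print(B.round(4).tolist(),np.linalg.norm(np.diff(B,axis=0),axis=1).round(4))
f=load("top");im=f["image"].astype(int)
for nm,p in(("spool",(205,163)),("stand",(345,196)),("lens",(233,281)),("board",(208,242)),("box",(250,180)),("bar",(285,205))):
    z=f["range_z"][p[1],p[0]]
    c=-f["R"].T@f["t"]; 
    a=ray(f,p,0.)[0]; d=(a-c); d=d/(f["R"][2]@d); print(nm,(c+d*z).round(3))
E
```

```text
top
96 [258.2 160.7] [0.6548 0.1216 0.039 ] range 0.9622272
1034 [284.5 204.1] [0.5626 0.0682 0.051 ] range 0.9414736
[[0.6299, 0.1221, 0.051], [0.6429, 0.1002, 0.051], [0.4973, 0.0161, 0.051], [0.4847, 0.0376, 0.051]] [0.0255 0.1682 0.0249]
31 [250.9 180.8] [0.6129 0.1366 0.039 ] range 0.9565581
27 [255.5 188.7] [0.5964 0.1272 0.039 ] range 0.9558567
93 [331.4 200.4] [ 0.5708 -0.027   0.039 ] range 0.93667877
26 [260.1 196.7] [0.5799 0.1178 0.039 ] range 0.9544636
23 [264.9 204.6] [0.5635 0.1082 0.039 ] range 0.95270747
19 [269.7 212.6] [0.547  0.0984 0.039 ] range 0.9491088
17 [274.2 220.6] [0.5305 0.0894 0.039 ] range 0.9493145
15 [279.2 228.7] [0.514  0.0794 0.039 ] range 0.94625
11 [284. 237.] [0.4973 0.0699 0.039 ] range 0.9437346
8 [288.9 245.1] [0.4809 0.0602 0.039 ] range 0.9386953
10 [310.8 249. ] [0.4728 0.0164 0.039 ] range 0.94038826
3 [236. 267.] [0.4382 0.1663 0.039 ] range 0.8845722
scene
4 [285.5 172.5] [0.473  0.0173 0.039 ] range 0.8386317
826 [280.7 208.4] [0.5733 0.0748 0.051 ] range 0.75411624
[[0.6443, 0.1021, 0.051], [0.4979, 0.0157, 0.051], [0.4864, 0.0414, 0.051], [0.6338, 0.1238, 0.051]] [0.1699 0.0281 0.1689]
4 [300.5 182.5] [0.4811 0.0606 0.039 ] range 0.81682026
6 [299.8 189.2] [0.4985 0.0702 0.039 ] range 0.80474496
10 [299.5 195.8] [0.5148 0.08   0.039 ] range 0.7898319
11 [299.1 202.6] [0.5312 0.0896 0.039 ] range 0.7782628
15 [298.6 209.8] [0.5478 0.0993 0.039 ] range 0.7634211
19 [298.3 217. ] [0.5638 0.109  0.039 ] range 0.7498113
26 [297.8 224.4] [0.5798 0.1183 0.039 ] range 0.7404588
28 [297.1 232.2] [0.5964 0.1276 0.039 ] range 0.7244117
34 [296.6 240.3] [0.6128 0.1372 0.039 ] range 0.71253735
107 [276.3 252.3] [0.6553 0.1222 0.039 ] range 0.69544417
spool [0.651 0.231 0.039]
stand [ 0.577 -0.053  0.053]
lens [0.412 0.165 0.102]
board [0.486 0.215 0.086]
box [0.615 0.139 0.037]
bar [0.561 0.067 0.049]
```

```bash
cat > geo.py <<'E'
import numpy as np
s=np.array([.4729,.0169]); l=np.array([.6550,.1219]); c=(s+l)/2; e=(l-s)/np.linalg.norm(l-s); yaw=np.arctan2(e[1],e[0])
att=[np.pi,0,yaw]
def P(x,z): return [*(c+e*x),z]
def loc(p): d=np.array(p[:2])-c; return (round(d@e,4),round(d@[-e[1],e[0]],4),round(p[2]-.003,4))
E
python3 - <<'E'
from plant import robot
from geo import *
robot.grip(0.0,20)
robot.goto(P(-.07,.20),att)
robot.move_straight(P(-.07,.08),vel=.1)
robot.sleep(.4)
W=[]
for _ in range(10): robot.sleep(.03); W.append(robot.sense()["wrist_force"])
W=np.array(W);s=robot.sense();print(s["t"],loc(s["tcp_pos"]),s["tcp_rot"],s["opening"],W.mean(0),W.std(0))
import cv2
f=robot.grab_frame("scene");cv2.imwrite("pics/s1.png",cv2.resize(f["image"][120:300,200:440,::-1],None,fx=3,fy=3))
E
```

```text
5.4417 (np.float64(-0.07), np.float64(0.0), np.float64(0.077)) [-3.14157658e+00  2.93296217e-05  5.23105820e-01] 0.003645337848852161 [-0.12333614 -0.03228017  0.01129725] [0.47467084 0.40399533 0.35048316]
```

View pics/s1.png

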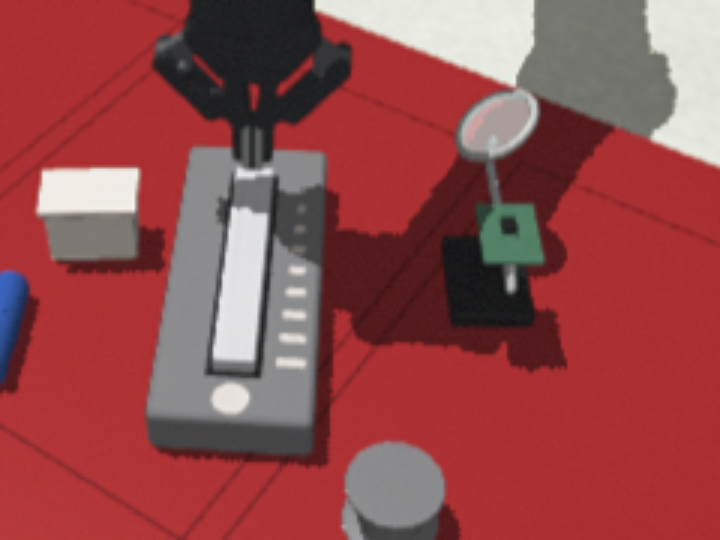

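The shut fingers, at about (253,160) in the crop, hang centred over the bar's small-dot end, clear of the stand and the lens. Next I go down until I feel contact.

```bash
cat >> geo.py <<'E'
def fz(robot,n=12):
    F=[]
    for _ in range(n): robot.sleep(.02); F.append(robot.sense()["wrist_force"])
    return np.mean(F,0)
E
python3 - <<'E'
from plant import robot
from geo import *
robot.move_straight(P(-.07,.067),vel=.05)
b=fz(robot)
hit=robot.move_straight(P(-.07,.0595),vel=.008,contact_N=2.2)
s=robot.sense();print(hit,s["t"],loc(s["tcp_pos"]),b.round(2),fz(robot).round(2))
E
```

```text
True 6.8667 (np.float64(-0.07), np.float64(0.0), np.float64(0.0574)) [-0.01  0.16 -0.21] [0.69 0.32 2.53]
```

Force (2.7 N, about 1.9 mm) and position (1.6 mm) agree. I'll press to about 3 mm and stroke, checking the force after each segment.

Run:
```python
from plant import robot
from geo import *
z=.0592
robot.move_straight(P(-.07,z),vel=.01)
for x in np.arange(-.07,.0701,.02):
    robot.move_straight(P(x,z),vel=.03)
    F=fz(robot,8)+[0,0,.1]; s=robot.sense(); d=(F[2]-1.2)/.8
    print(round(s["t"],2),loc(s["tcp_pos"]),F.round(2),"depth",round(d,2))
    if not 0.8<d<5.5: print("stop");break
    z+=np.clip((d-3.0)*.0005,-.001,.001)
```

```text
7.71 (np.float64(-0.07), np.float64(-0.0), np.float64(0.0562)) [-0.05  0.1   3.98] depth 3.48
8.66 (np.float64(-0.0492), np.float64(0.0001), np.float64(0.0567)) [-0.18  0.33  3.18] depth 2.48
9.61 (np.float64(-0.0293), np.float64(0.0), np.float64(0.0565)) [-0.16 -0.13  3.28] depth 2.6
10.56 (np.float64(-0.0093), np.float64(0.0001), np.float64(0.0562)) [-0.23 -0.09  3.37] depth 2.72
11.51 (np.float64(0.0107), np.float64(0.0), np.float64(0.0561)) [-0.32 -0.44  3.48] depth 2.85
12.46 (np.float64(0.0307), np.float64(0.0001), np.float64(0.0561)) [-0.55 -0.15  3.84] depth 3.3
13.41 (np.float64(0.0507), np.float64(0.0001), np.float64(0.0562)) [-0.06 -0.17  3.71] depth 3.13
14.36 (np.float64(0.0707), np.float64(0.0001), np.float64(0.0563)) [-0.8  -0.17  3.55] depth 2.93
```

Run:
```python
from plant import robot
from geo import *
import cv2
f=robot.grab_frame("scene");cv2.imwrite("pics/s2.png",cv2.resize(f["image"][120:320,180:440,::-1],None,fx=3,fy=3))
```

```text
(no output)
```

View pics/s2.png

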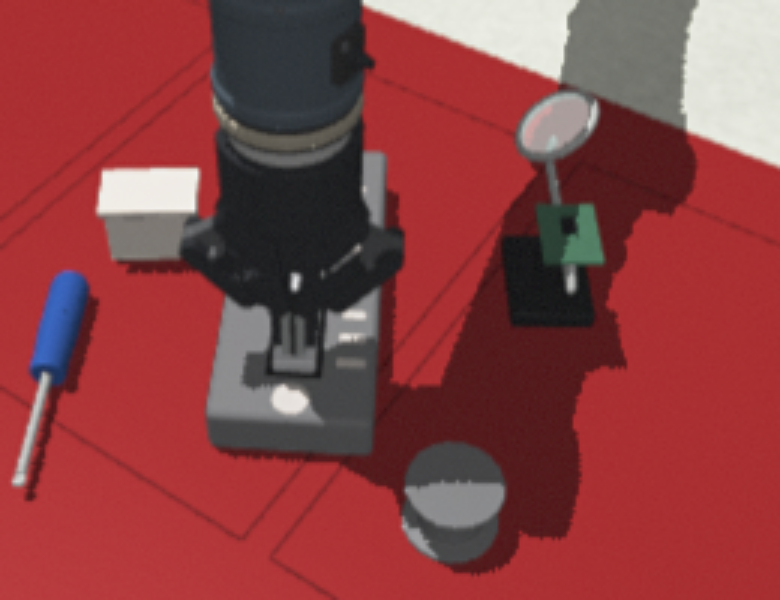

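The fingertips, at about (293,350) in the crop, rest on the bar just short of the large dot at (290,400). The stand, driver, spool and holder haven't moved.

```bash
python3 -c "
from plant import robot
print(robot.close_job())"
```

```text
the job is handed in; nothing more can be done
None
```

I handed the job in at about 14.5 s: one stroke from the small-dot end to the large-dot end at an estimated 2.5–3.5 mm press, fingertips left resting about 3 mm down and bystanders unmoved in the last picture; the hand-in gave no verdict.

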